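Sort the loose hardware into the sample trays

TASK

Put the five loose pieces of hardware into the trays where their kind belongs: each tray has one sample of its kind fixed on the ledge at its far side, so both nuts go in the nut tray, both angle brackets in the bracket tray and the bolt in the bolt tray. Everything must end inside the tray's compartment, on its floor: nuts and bolt lying flat, brackets standing on their foot, nothing on top of anything else. Leave the charger and the torch where they stand.

Things in the scene. Friction and masses are not known exactly. Their poses are not given: they have to be found in the camera images.
- nut_large_c (a point): large plain steel hexagon nut lying flat, 46 mm across the flats, 53 mm over the corners, 26 mm tall, with a 30 mm hole, about 230 g. This point: its centre, half-way up. z up; x points square to one pair of flats (the other flats lie every 60 degrees).
- nut_small_c (a point): small plain steel hexagon nut lying flat, 36 mm across the flats, 42 mm over the corners, 20 mm tall, with a 24 mm hole, about 105 g. This point: its centre, half-way up. z up; x points square to one pair of flats (the other flats lie every 60 degrees).
- bolt_c (a point): steel hex bolt with a nut on its end, lying level on their flats: 100 mm long, 380 g, bare round shank 20 mm in diameter, head and nut 30 mm across flats (13 and 16 mm long). Point: on the axis, mid-way along the 67 mm of bare shank between head and nut, 15 mm above what it lies on. x along the bolt from head to nut (head ends at -46.5 mm, tip at +53.5 mm), z up at the start.
- bracket_wide_c (a point): aluminium angle bracket, 54 mm wide (wider of the two), 113 g, standing on its foot: foot 45 mm long, 8 mm thick; upright leg 60 mm tall, 8 mm thick, at one end of it, good to grip across its thickness. Point: middle of the leg's thickness and width, 38 mm above the underside. x across the leg towards the foot (foot from -4 to +41 mm), y along the width, z up.
- bracket_narrow_c (a point): aluminium angle bracket, 36 mm wide (narrower of the two), 75 g, standing on its foot: foot 45 mm long, 8 mm thick; upright leg 60 mm tall, 8 mm thick, at one end of it, good to grip across its thickness. Point: middle of the leg's thickness and width, 38 mm above the underside. x across the leg towards the foot (foot from -4 to +41 mm), y along the width, z up.
- tray_nuts: fixed grey steel tray (three alike): compartment 110 x 140 mm inside, walls 5 mm thick, rim 18 mm and inner floor 3 mm above the bench; on a ledge along its far side (x = 90 mm) a fixed sample: a single hexagon nut, 20 mm tall, lying flat. Origin: under the compartment's centre, at bench level; x towards the ledge, away from the robot; y along the 140 mm side; z up.
- tray_bolts: fixed grey steel tray (three alike): compartment 110 x 140 mm inside, walls 5 mm thick, rim 18 mm and inner floor 3 mm above the bench; on a ledge along its far side (x = 90 mm) a fixed sample: a bolt with a nut on its end, 100 mm long, lying along y. Origin: under the compartment's centre, at bench level; x towards the ledge, away from the robot; y along the 140 mm side; z up.
- tray_brackets: fixed grey steel tray (three alike): compartment 110 x 140 mm inside, walls 5 mm thick, rim 18 mm and inner floor 3 mm above the bench; on a ledge along its far side (x = 90 mm) a fixed sample: an upright angle bracket, 60 mm tall. Origin: under the compartment's centre, at bench level; x towards the ledge, away from the robot; y along the 140 mm side; z up.
- charger: bystander: grey plastic battery charger, 75 x 110 x 38 mm, four dark battery bays on top, loose on the bench off to the left. Origin at the centre of its underside, z up. Not to be moved.
- torch: bystander: green plastic torch standing upright on its tail, 130 mm tall, 46 mm in diameter at the head, loose on the bench off to the right. Origin at the centre of its underside, z up. Not to be moved or knocked over.
Not all that is in view belongs to the job. Leave any pink or yellow look-alike of the part that bears bolt_c alone.

How it is judged:
By the outcome, as a careful person would: the job done as asked, in the order asked, and still so for the second after the job is handed in, with the robot touching nothing.
It also fails if it takes over 120 s, if anything falls off the work surface, if the arm or the gripper's body presses on something with over 40 N, if the wrist force passes 120 N, or if a joint passes its speed limit or range.

ROBOT

A 7-joint arm with a two-finger parallel gripper is mounted at the origin on the work surface. World frame = base frame: x ahead of the robot, y to its left, z up, the work surface at z = 0. Lengths are in m, angles in rad, forces in N, time in s.
With the tool pointing down it reaches from about 0.425 to 1.025 m from the base axis. Payload 3.6 kg.
Tool frame: the origin (TCP) lies between the finger pads; the fingertips stand 14 mm ahead of it and the grasp point (between the pads) lies 5 mm behind it; z points along the fingers, y is the direction in which the jaws open and shut (so a half turn about z gives the same grasp; the last joint's range is limited). The gripper opens to 85 mm and grips with 20 to 120 N. Pads are 22 mm wide; open, the fingers measure 114 mm over their backs; the gripper's body (76 mm by 85 mm) begins 54 mm behind the grasp point. The pads swing forward as they close: fully open they stand 13 mm farther back than shut.
Start: joints at [1.141, 0.591, 0.048, 1.609, -0.033, 0.943, -0.034], TCP at [0.24, -0.684, 0.245] pointing down, gripper open.
Joint ranges: [-2.69, 2.69], [-0.47, 2.24], [-1.27, 1.36], [0.19, 2.51], [-1.53, 4.68], [0.08, 2.07], [-3.09, 3.09]. Speed limits (rad/s): [2.57, 2.57, 3.14, 3.14, 3.14, 3.14, 3.14].

INTERFACE

Orientations are given as a 3x3 rotation matrix whose columns are the frame's x, y, z axes.
In Python, from station import robot gives the robot as it stands.
- The arm moves only by the tool jog_arm, never from a script. Its arguments are lists of equal length, an entry for each row: "offset": the shift along the world's x, y, z in cm, a list of three; "angular": the turn, a rotation vector about the world's x, y, z in rad, a list of three. In form: {"offset": [[tx, ty, tz], ...], "angular": [[rx, ry, rz], ...]}. A call has 1 to 20 rows; each row is the pose to reach, as a shift and turn from the pose commanded when the call began; what a row does not reach only later rows make up. A row lasts 1/8 s, in which the tool goes at most 62.5 mm and 10.7 degrees, less where a joint would pass 70% of its speed; a pose out of reach is approached as far as the arm can. A call with a gripper value outside its range is refused whole. "jaw" is the finger opening in cm, from 0 to 8.54, set as the call begins (left out, the last holds). The fingers move at their own pace and stop on an object; the grip force is fixed at half the most. Time passes only in rows, so rows that repeat a pose let the fingers close. It gives the time, the measured TCP pose, the force and the opening at its end, in the units of the state.
- robot.sense(): the state, without advancing time (a new reading comes with each control period).
- robot.grab_frame(name): name is "scene" or "top" or "wrist"; returns the picture (400x640x3 uint8, blue, green, red); there is no depth.
- robot.calibration(name): a dict with "mtx" (3x3 intrinsics, pixels), "dist" ([k1, k2, p1, p2, k3] as OpenCV has them; the pictures are not rectified), "pose" (4x4, takes a point from camera to world coordinates); the wrist camera has in their place "hand_eye" (4x4, takes a point from camera to tool coordinates, whose origin is the TCP and whose axes are the flange's). Camera axes: x right, y up, looking along -z (the intrinsics and any distortion apply to the point x, -y, -z); pixel columns grow to the right and rows downward; lengths in m; the calibration is good to about 2 mm. A picture is of the moment at which its call begins: read the wrist's pose just before it. calibration takes no time and is no camera call.
- robot.job_done(): hands the job in, once; it reports no verdict.
Trained networks look in the newest picture that a camera, given by its name, has taken for a name from the list of things; names that differ only in an ending like _2 or _b are one class to them, and where a whole thing is asked for, a point or a joint stands for the part that bears it (a point fixed in the world has none). Each returns a list of dicts, best first, with "conf" (0 to 1); they miss things now and then, are a little off and sometimes report something else, mostly with a low value. They report only what shows in the picture. A call takes as long as a camera call. They do not tell look-alikes from the thing itself.
- robot.spot_in(camera, thing): "centre" ([column, row] in pixels, amid what is visible of it).
- robot.mark_of(camera, thing): "centre" ([column, row] in pixels: a listed point, or the origin of a listed thing).
The state is a dict: "t": time; "q": joint angles; "joint_velocities": joint speeds; "joint_efforts": joint torques, N m; "tool_pos": TCP position; "orientation": TCP orientation; "force": force on the tool from outside, world axes, zero at the start; "ft_torque": the same for the moment, N m; "grip_width": finger opening in m.
Only numpy, scipy, OpenCV 4.12 (cv2) and the standard library are available. Lean on these libraries where they do the work, as an engineer would, in place of code of your own. Each camera call takes 0.05 s, during which the arm holds its last target. There are 200 camera calls.

## Working session

There is one attempt and no reset: what is moved stays moved. The work goes in short steps, Python scripts to look and compute and a tool call to move; the robot and the scene stay as the last step left them, time stands still between calls to the robot, and variables do not carry over. Pictures are saved under pics/ and viewed, about 12 in all and at most 16, crops included, and the job is handed in when it is done.

Besides the shell and the picture viewer there is one more tool, called after "Emit:" by a JSON object that holds its "op" and its "data". jog_arm: Moves the arm, as the interface text tells. Its arguments: {"type":"object","properties":{"offset":{"type":"array","items":{"type":"array","items":{"type":"number"}}},"angular":{"type":"array","items":{"type":"array","items":{"type":"number"}}},"jaw":{"type":"number"}},"required":["offset","angular"]}

```bash
ls; mkdir -p pics
cat > h.py <<'E'
import numpy as np, cv2
from station import robot
def cal(n,st=None):
    c=robot.calibration(n); K=np.array(c["mtx"]);d=np.array(c["dist"])
    if n=="wrist":
        T=np.eye(4);T[:3,:3]=st["orientation"];T[:3,3]=st["tool_pos"];P=T@np.array(c["hand_eye"])
    else:P=np.array(c["pose"])
    return K,d,P
def back(px,z,C):
    K,d,P=C
    u=cv2.undistortPoints(np.array([[px]],float),K,d)[0,0]
    r=P[:3,:3]@np.array([u[0],-u[1],-1]); o=P[:3,3]
    return o+r*(z-o[2])/r[2]
def proj(X,C):
    K,d,P=C
    p=(np.atleast_2d(X)-P[:3,3])@P[:3,:3]
    p=p*[1,-1,-1]
    return cv2.projectPoints(p.reshape(-1,1,3),np.zeros(3),np.zeros(3),K,d)[0].reshape(-1,2)
Z=dict(nut_large_c=.013,nut_small_c=.01,bolt_c=.015,bracket_wide_c=.038,bracket_narrow_c=.038,tray_nuts=0,tray_bolts=0,tray_brackets=0,charger=0,torch=0)
E
python3 - <<'E'
from h import *
np.set_printoptions(precision=3,suppress=True)
for n in["top","scene"]:
    im=robot.grab_frame(n);cv2.imwrite(f"pics/{n}0.png",im);C=cal(n)
    print(n,C[2][:3,3])
    for t in Z:
        for m in robot.mark_of(n,t)[:3]:
            print(t,round(m["conf"],2),np.round(m["centre"]),back(m["centre"],Z[t],C))
E
```

```text
pics
top [ 0.34  -0.009  1.006]
nut_large_c 0.55 [227. 219.] [0.444 0.26  0.013]
nut_small_c 0.42 [267. 200.] [0.494 0.149 0.01 ]
bolt_c 0.8 [346. 257.] [ 0.333 -0.064  0.015]
bolt_c 0.77 [233. 266.] [0.315 0.24  0.015]
bolt_c 0.72 [320. 209.] [0.466 0.004 0.015]
bracket_wide_c 0.58 [370. 188.] [ 0.516 -0.132  0.038]
bracket_narrow_c 0.67 [430. 206.] [ 0.464 -0.292  0.038]
bracket_narrow_c 0.45 [370. 184.] [ 0.526 -0.132  0.038]
tray_nuts 0.58 [396. 137.] [ 0.67  -0.217  0.   ]
tray_bolts 0.59 [246. 150.] [0.642 0.212 0.   ]
tray_bolts 0.52 [322. 143.] [ 0.657 -0.005  0.   ]
tray_bolts 0.29 [428. 207.] [ 0.468 -0.297  0.   ]
tray_brackets 0.55 [320. 142.] [ 0.66  -0.001  0.   ]
charger 0.88 [165. 182.] [0.554 0.445 0.   ]
scene [ 1.082 -0.063  0.87 ]
nut_large_c 0.7 [402. 194.] [0.462 0.262 0.013]
nut_small_c 0.72 [363. 213.] [0.508 0.144 0.01 ]
nut_small_c 0.54 [308. 204.] [0.454 0.001 0.01 ]
bolt_c 0.73 [330. 166.] [0.334 0.082 0.015]
bolt_c 0.65 [379. 156.] [0.314 0.234 0.015]
bolt_c 0.58 [313. 203.] [0.456 0.015 0.015]
bracket_wide_c 0.9 [255. 224.] [ 0.519 -0.142  0.038]
bracket_narrow_c 0.68 [203. 217.] [ 0.476 -0.274  0.038]
tray_nuts 0.77 [232. 285.] [ 0.658 -0.21   0.   ]
tray_bolts 0.72 [400. 258.] [0.647 0.207 0.   ]
tray_bolts 0.47 [312. 204.] [0.451 0.014 0.   ]
tray_brackets 0.82 [321. 271.] [ 0.654  0.007 -0.   ]
charger 0.93 [473. 215.] [ 0.549  0.431 -0.   ]
charger 0.48 [204. 215.] [ 0.444 -0.28   0.   ]
charger 0.29 [231. 287.] [ 0.663 -0.211  0.   ]
torch 0.67 [134. 242.] [ 0.501 -0.458  0.   ]
```

Run:
```python
import cv2
a=cv2.imread("pics/top0.png")[100:300,130:480];cv2.imwrite("pics/a.png",cv2.resize(a,None,fx=2.28,fy=2.28,interpolation=2))
a=cv2.imread("pics/scene0.png")[130:350,100:500];cv2.imwrite("pics/b.png",cv2.resize(a,None,fx=2,fy=2,interpolation=2))
```

```text
(no output)
```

View pics/a.png

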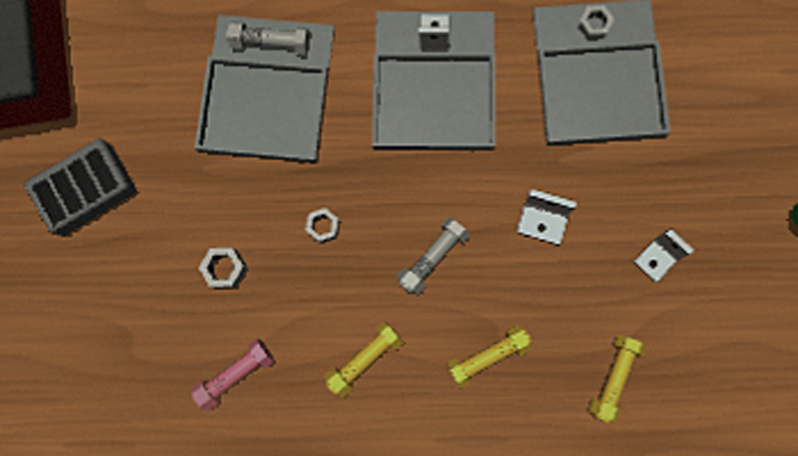

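View pics/b.png

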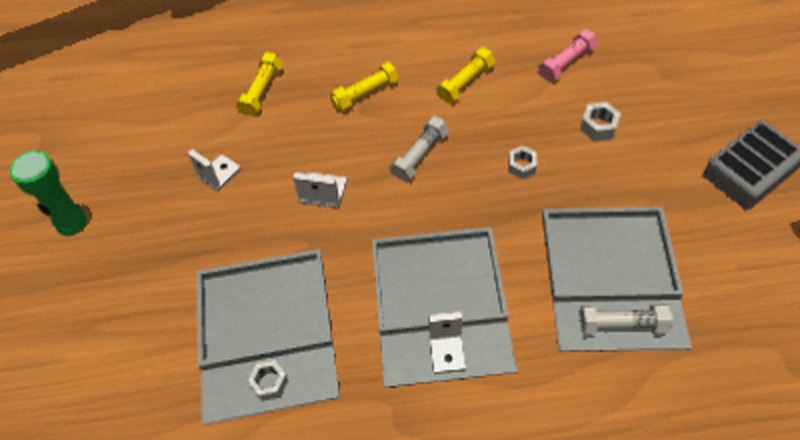

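The top view shows the steel bolt at about px (320,213), with nuts at (228,217) and (271,198), and brackets at (368,195) and (421,212). The trays run left to right as bolts, brackets, nuts. The yellow and pink bolts are decoys.

Run:
```python
from h import *
np.set_printoptions(precision=3,suppress=True)
s=robot.sense();print(s["t"],s["tool_pos"],np.array(s["orientation"]),s["grip_width"],s["force"])
c=robot.calibration("wrist");print(np.array(c["mtx"]),np.array(c["hand_eye"]),c["dist"])
C=cal("top")
print("torch/trays")
for p in [(547,143),(667,134),(653,45),(542,52),(374,147),(494,148),(197,150),(317,160)]:
    print(p,back((130+p[0]/2.28,100+p[1]/2.28),.018,C))
```

```text
1.1 [ 0.24  -0.684  0.245] [[ 0.944  0.33  -0.   ]
 [ 0.33  -0.944 -0.   ]
 [-0.     0.    -1.   ]] 0.08546711579037564 [ 0.596 -0.154  0.769]
[[323.668   0.    318.272]
 [  0.    323.668 202.848]
 [  0.      0.      1.   ]] [[-0.001  0.954  0.3    0.076]
 [ 1.     0.001 -0.001  0.   ]
 [-0.001  0.3   -0.954 -0.129]
 [ 0.     0.     0.     1.   ]] [-0.063  0.     0.     0.     0.   ]
torch/trays
(547, 143) [ 0.592 -0.138  0.018]
(667, 134) [ 0.6   -0.285  0.018]
(653, 45) [ 0.714 -0.275  0.018]
(542, 52) [ 0.708 -0.136  0.018]
(374, 147) [0.591 0.074 0.018]
(494, 148) [ 0.587 -0.073  0.018]
(197, 150) [0.593 0.291 0.018]
(317, 160) [0.577 0.143 0.018]
```

Emit:
{"op": "jog_arm", "data": {"offset": [[0, 3, 3], [2, 8, 7], [5, 14, 11], [8, 20, 13], [10, 26, 15], [13, 32, 15], [15, 38, 15], [17, 43, 15], [19, 48, 15], [20, 52, 15], [20, 52, 15], [20, 52, 15]], "angular": [[0, 0, 0], [0, 0, 0], [0, 0, 0], [0, 0, 0], [0, 0, 0], [0, 0, 0], [0, 0, 0], [0, 0, 0], [0, 0, 0], [0, 0, 0], [0, 0, 0], [0, 0, 0]]}}

```text
t: 2.6
tool_pos: [0.4394, -0.1647, 0.3954]
orientation: [[0.944, 0.331, -0.0], [0.331, -0.944, -0.001], [-0.0, 0.001, -1.0]]
force: [-0.2, 0.5, -0.1]
grip_width: 0.0856
```

Emit:
{"op": "jog_arm", "data": {"offset": [[2, 6, 0], [4, 11, 0], [6, 16.5, 0], [6, 16.5, 0], [6, 16.5, 0]], "angular": [[0, 0, -0.12], [0, 0, -0.24], [0, 0, -0.337], [0, 0, -0.337], [0, 0, -0.337]]}}

```text
t: 3.22
tool_pos: [0.4995, -0.0014, 0.395]
orientation: [[1.0, -0.003, -0.001], [-0.003, -1.0, -0.001], [-0.001, 0.001, -1.0]]
force: [-0.4, -0.7, -0.7]
grip_width: 0.0856
```

```bash
cat > fit.py <<'E'
from h import *
from scipy.optimize import minimize
def box(x0,x1,y0,y1,z0,z1): return np.array([[x,y,z] for x in(x0,x1) for y in(y0,y1) for z in(z0,z1)])
def prism(af,h): # flats square to x
    a=np.radians(30+60*np.arange(6));r=af/2/np.cos(np.pi/6)
    return np.array([[r*np.cos(t),r*np.sin(t),z] for t in a for z in(0,h)])
def rod(x0,x1,d,n=12,ph=0):
    a=ph+2*np.pi*np.arange(n)/n
    return np.array([[x,d/2*np.cos(t),.015+d/2*np.sin(t)] for x in(x0,x1) for t in a])
hx=.030/np.cos(np.pi/6)
def br(w): return [box(-.004,.041,-w/2,w/2,0,.008),box(-.004,.004,-w/2,w/2,0,.060)]
M=dict(nut_large_c=[prism(.046,.026)],nut_small_c=[prism(.036,.020)],
 bolt_c=[rod(-.0465,-.0335,hx,6),rod(-.0335,.0535,.02),rod(.0335,.0495,hx,6)],
 bracket_wide_c=br(.054),bracket_narrow_c=br(.036),
 tray=[box(-.06,.06,-.075,.075,0,.018),box(.055,.125,-.075,.075,0,.018)])
S=4
def render(name,p,C,shape,off,z0=0):
    c,s=np.cos(p[2]),np.sin(p[2]);R=np.array([[c,-s,0],[s,c,0],[0,0,1]])
    m=np.zeros(shape,np.uint8)
    for X in M[name]:
        q=proj(X@R.T+[p[0],p[1],z0],C)
        q=((q-off+.5)*S-.5)
        cv2.fillConvexPoly(m,cv2.convexHull(np.round(q*16).astype(np.int32)),255,cv2.LINE_AA,4)
    return m
def mask(im):
    h=im.astype(int); d=h.max(2)-h.min(2)
    return ((d<40)&(h.max(2)>20)).astype(np.uint8)*255
def fit(name,im,C,p0,yaws,rad=50,z0=0,m=None):
    if m is None:m=mask(im)
    ctr=proj([[p0[0],p0[1],z0+.01]],C)[0].astype(int)
    off=np.maximum(ctr-rad,0);sub=m[off[1]:ctr[1]+rad,off[0]:ctr[0]+rad]
    big=cv2.resize(sub,None,fx=S,fy=S,interpolation=cv2.INTER_LINEAR)
    # fill holes, keep the component nearest to the centre
    cs,_=cv2.findContours((big>127).astype(np.uint8),cv2.RETR_EXTERNAL,cv2.CHAIN_APPROX_NONE)
    cs=[c for c in cs if cv2.contourArea(c)>100]
    cc=(ctr-off)*S
    best=max(cs,key=lambda c:cv2.pointPolygonTest(c,(float(cc[0]),float(cc[1])),True))
    t=np.zeros_like(big);cv2.drawContours(t,[best],-1,255,-1);t=t/255.
    def f(p):
        r=render(name,p,C,big.shape,off,z0)/255.
        return 1-np.minimum(r,t).sum()/np.maximum(r,t).sum()
    out=[]
    for y in yaws:
        sx=np.array([[0,0,0],[.01,0,0],[0,.01,0],[0,0,.25]])+[p0[0],p0[1],y]
        r=minimize(f,sx[0],method="Nelder-Mead",options=dict(initial_simplex=sx,xatol=1e-4,fatol=1e-4,maxiter=150))
        out.append((r.fun,r.x))
    out.sort(key=lambda o:o[0]);return out
E
python3 - <<'E'
from fit import *
np.set_printoptions(precision=4,suppress=True)
s=robot.sense();im=robot.grab_frame("wrist");cv2.imwrite("pics/w0.png",im);C=cal("wrist",s);print(s["tool_pos"])
G=dict(nut_large_c=(.453,.261),nut_small_c=(.50,.147),bolt_c=(.46,.01),bracket_wide_c=(.518,-.137),bracket_narrow_c=(.465,-.283))
cv2.imwrite("pics/m0.png",mask(im))
for n,p in G.items():
    ys=np.arange(0,1.0,.35) if "nut" in n else np.arange(0,6.28,.7)
    for fv,x in fit(n,im,C,p,ys)[:2]:print(n,round(fv,3),x)
for n,p in dict(tray_nuts=(.655,-.212),tray_bolts=(.64,.21),tray_brackets=(.65,0)).items(): 
    for c in("wrist",):
        mm=robot.mark_of(c,n)
        for m in mm[:2]:print(n,round(m["conf"],2),m["centre"],back(m["centre"],0,C))
v=im.copy();o=np.hstack([im,cv2.cvtColor(mask(im),cv2.COLOR_GRAY2BGR)]);cv2.imwrite("pics/w0v.png",cv2.resize(np.vstack([im,cv2.cvtColor(mask(im),cv2.COLOR_GRAY2BGR)]),(480,600)))
E
```

```text
[ 0.4995 -0.0014  0.395 ]
nut_large_c 0.041 [0.4491 0.258  0.0181]
nut_large_c 0.041 [0.4491 0.2581 0.0148]
nut_small_c 0.056 [0.4984 0.1382 1.3777]
nut_small_c 0.057 [0.4984 0.1382 0.3296]
bolt_c 0.043 [0.4596 0.0039 2.4093]
bolt_c 0.043 [0.4595 0.0039 2.4097]
bracket_wide_c 0.056 [ 0.5165 -0.1355  2.8262]
bracket_wide_c 0.056 [ 0.5165 -0.1357  2.82  ]
bracket_narrow_c 0.066 [ 0.4636 -0.279   2.4096]
bracket_narrow_c 0.066 [ 0.4635 -0.279   2.4093]
tray_nuts 0.92 [455.0, 46.8] [ 0.6574 -0.2094  0.    ]
tray_bolts 0.91 [174.5, 56.3] [0.6453 0.2153 0.    ]
```

View pics/w0v.png

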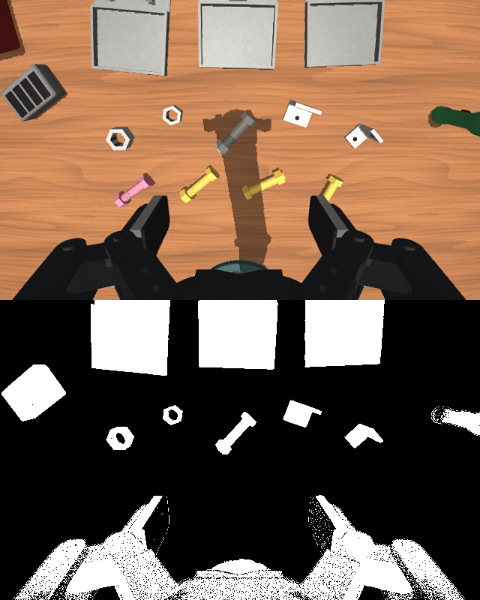

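The wrist view shows all five parts clearly segmented, and the fits agree (residuals 4–7 %). I'll go to the bolt first, with a close look from 13 cm.

Emit:
{"op": "jog_arm", "data": {"offset": [[-1, 0, -5], [-2, 0.2, -10], [-3, 0.4, -15], [-4, 0.5, -20], [-4, 0.5, -25], [-4, 0.5, -26.5], [-4, 0.5, -26.5]], "angular": [[0, 0, -0.15], [0, 0, -0.3], [0, 0, -0.45], [0, 0, -0.6], [0, 0, -0.73], [0, 0, -0.73], [0, 0, -0.73]]}}

```text
t: 4.3
tool_pos: [0.4589, 0.0048, 0.1293]
orientation: [[0.744, -0.668, -0.003], [-0.668, -0.744, -0.001], [-0.002, 0.002, -1.0]]
force: [-0.4, 0.0, 0.6]
grip_width: 0.0851
```

```bash
cat > look.py <<'E'
import sys
from fit import *
np.set_printoptions(precision=4,suppress=True)
s=robot.sense();im=robot.grab_frame("wrist");C=cal("wrist",s);R=np.array(s["orientation"])
print("t",round(s["t"],2),"pos",s["tool_pos"],"yaw",round(np.arctan2(R[1,0],R[0,0]),3),"q",np.round(s["q"],2),"w",round(s["grip_width"],4))
a=sys.argv
if len(a)>3:
    n=a[1];y0=float(a[4]);z0=float(a[5]) if len(a)>5 else 0
    for fv,x in fit(n,im,C,(float(a[2]),float(a[3])),[y0,y0+.15],rad=130,z0=z0)[:2]:print(n,round(fv,3),x)
if len(a)in(2,7):cv2.imwrite(f"pics/{a[-1]}.png",im)
E
python3 look.py bolt_c .4595 .0039 2.4 0 w1
```

```text
t 4.3 pos [0.4589 0.0048 0.1293] yaw -0.732 q [-0.    0.46 -0.14  2.28  0.15  0.41 -2.57] w 0.0851
bolt_c 0.029 [0.4599 0.0047 2.4135]
bolt_c 0.029 [0.4598 0.0048 2.4136]
```

Emit:
{"op": "jog_arm", "data": {"offset": [[0.1, 0, -4], [0.1, 0, -8], [0.1, 0, -10.3], [0.1, 0, -11.2], [0.1, 0, -11.2], [0.1, 0, -11.2]], "angular": [[0, 0, 0], [0, 0, 0], [0, 0, 0], [0, 0, 0], [0, 0, 0], [0, 0, 0]], "jaw": 6}}

```text
t: 5.1
tool_pos: [0.4615, 0.0056, 0.0194]
orientation: [[0.745, -0.667, 0.002], [-0.667, -0.745, 0.0], [0.001, -0.002, -1.0]]
force: [-0.0, -0.9, -0.4]
grip_width: 0.06
```

Emit:
{"op": "jog_arm", "data": {"offset": [[0, 0, 0], [0, 0, 0], [0, 0, 0], [0, 0, 0], [0, 0, 0], [0, 0, 0]], "angular": [[0, 0, 0], [0, 0, 0], [0, 0, 0], [0, 0, 0], [0, 0, 0], [0, 0, 0]], "jaw": 0}}

```text
t: 5.85
tool_pos: [0.4606, 0.0055, 0.019]
orientation: [[0.745, -0.667, 0.0], [-0.667, -0.745, -0.0], [0.001, 0.0, -1.0]]
force: [-0.6, 0.2, 7.1]
grip_width: 0.018
```

Emit:
{"op": "jog_arm", "data": {"offset": [[0, 0, 0], [0, 0, -0.1], [0, 0, -0.3], [0, 0, -0.4], [0, 0, -0.4]], "angular": [[0, 0, 0], [0, 0, 0], [0, 0, 0], [0, 0, 0], [0, 0, 0]], "jaw": 3.5}}

```text
t: 6.48
tool_pos: [0.4605, 0.0058, 0.0141]
orientation: [[0.745, -0.667, -0.0], [-0.667, -0.745, -0.0], [-0.0, 0.0, -1.0]]
force: [-0.6, 0.3, 0.7]
grip_width: 0.0349
```

Emit:
{"op": "jog_arm", "data": {"offset": [[0, 0, 0], [0, 0, 0], [0, 0, 0], [0, 0, 0], [0, 0, 0]], "angular": [[0, 0, 0], [0, 0, 0], [0, 0, 0], [0, 0, 0], [0, 0, 0]], "jaw": 0}}

```text
t: 7.1
tool_pos: [0.4605, 0.0056, 0.0144]
orientation: [[0.745, -0.667, -0.0], [-0.667, -0.745, -0.0], [-0.0, 0.0, -1.0]]
force: [-0.6, 0.4, 6.1]
grip_width: 0.0181
```

Emit:
{"op": "jog_arm", "data": {"offset": [[0, 0, 3], [0, 0, 7], [2, 2, 10.5], [4, 4, 10.5], [6, 6.5, 10.5], [8, 9, 10.5], [10, 11.5, 10.5], [12, 14, 10.5], [14, 16, 10.5], [16, 18, 10.5], [17.5, 19.5, 10.5], [18.4, 20.6, 10.5], [18.4, 20.6, 10.5], [18.4, 20.6, 10.5], [18.4, 20.6, 10.5]], "angular": [[0, 0, 0], [0, 0, 0.17], [0, 0, 0.34], [0, 0, 0.51], [0, 0, 0.68], [0, 0, 0.85], [0, 0, 1.02], [0, 0, 1.19], [0, 0, 1.36], [0, 0, 1.53], [0, 0, 1.7], [0, 0, 1.87], [0, 0, 2.04], [0, 0, 2.19], [0, 0, 2.19]]}}

```text
t: 8.98
tool_pos: [0.6437, 0.2107, 0.1175]
orientation: [[0.113, 0.994, -0.003], [0.994, -0.113, -0.001], [-0.001, -0.003, -1.0]]
force: [0.0, -0.3, -3.6]
grip_width: 0.0177
```

```bash
python3 look.py w2
```

```text
t 8.97 pos [0.6437 0.2107 0.1175] yaw 1.457 q [ 0.09  0.8  -0.74  1.78  0.69  0.85 -1.1 ] w 0.0177
```

View pics/w2.png

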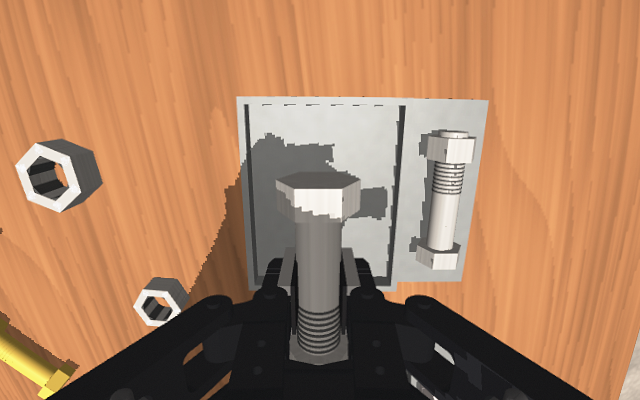

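The bolt is held level and centred over the compartment, so I'm lowering it.

Emit:
{"op": "jog_arm", "data": {"offset": [[0.1, 0, -4], [0.1, 0, -8], [0.1, 0, -9.2], [0.1, 0, -9.7], [0.1, 0, -9.9], [0.1, 0, -9.9], [0.1, 0, -9.9]], "angular": [[0, 0, 0], [0, 0, 0], [0, 0, 0], [0, 0, 0], [0, 0, 0], [0, 0, 0], [0, 0, 0]]}}

```text
t: 9.9
tool_pos: [0.6462, 0.212, 0.0214]
orientation: [[0.111, 0.994, 0.002], [0.994, -0.111, 0.001], [0.001, 0.001, -1.0]]
force: [-0.6, 0.9, -3.9]
grip_width: 0.0181
```

Emit:
{"op": "jog_arm", "data": {"offset": [[0, 0, -0.2], [0, 0, -0.35], [0, 0, -0.35]], "angular": [[0, 0, 0], [0, 0, 0], [0, 0, 0]]}}

```text
t: 10.28
tool_pos: [0.6458, 0.2117, 0.0176]
orientation: [[0.111, 0.994, 0.001], [0.994, -0.111, -0.001], [-0.0, 0.001, -1.0]]
force: [-0.6, -1.8, 3.3]
grip_width: 0.0181
```

Emit:
{"op": "jog_arm", "data": {"offset": [[0, 0, 0], [0, 0, 0], [0, 0, 0], [0, 0, 2], [0, 0, 6], [0, 0, 11], [0, 0, 11]], "angular": [[0, 0, 0], [0, 0, 0], [0, 0, 0], [0, 0, 0], [0, 0, 0], [0, 0, 0], [0, 0, 0]], "jaw": 4.2}}

```text
t: 11.15
tool_pos: [0.6485, 0.2144, 0.1331]
orientation: [[0.11, 0.994, 0.009], [0.994, -0.111, 0.005], [0.006, 0.009, -1.0]]
force: [-0.6, -0.4, 0.2]
grip_width: 0.0423
```

```bash
python3 look.py w3
python3 - <<'E'
from fit import *
np.set_printoptions(precision=4,suppress=True)
s=robot.sense();im=cv2.imread("pics/w3.png");C=cal("wrist",s)
print(back((250,103),.018,C),back((403,105),.018,C))
E
```

```text
t 11.15 pos [0.6485 0.2144 0.1331] yaw 1.46 q [ 0.09  0.78 -0.75  1.77  0.69  0.86 -1.09] w 0.0423
[0.6073 0.2938 0.018 ] [0.7166 0.2803 0.018 ]
```

View pics/w3.png

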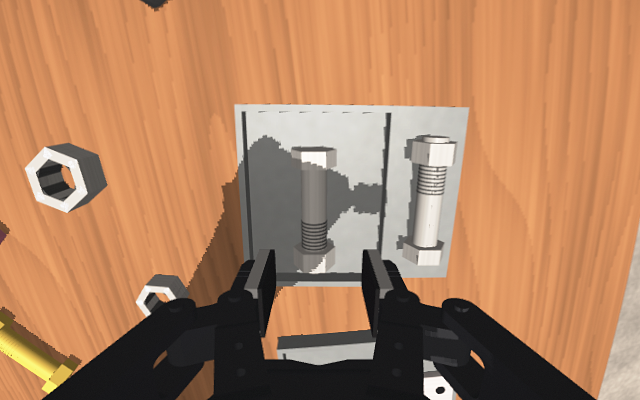

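The bolt lies flat in the compartment at px (315,210). Next is the large nut.

Emit:
{"op": "jog_arm", "data": {"offset": [[-5, 1, 0], [-10, 2.5, 0], [-15, 4, 0], [-19.7, 4.6, 0], [-19.7, 4.6, 0], [-19.7, 4.6, 0]], "angular": [[0, 0, 0.05], [0, 0, 0.1], [0, 0, 0.127], [0, 0, 0.127], [0, 0, 0.127], [0, 0, 0.127]], "jaw": 7}}

```text
t: 11.95
tool_pos: [0.4489, 0.2574, 0.1266]
orientation: [[-0.016, 1.0, 0.0], [1.0, 0.016, -0.001], [-0.001, 0.0, -1.0]]
force: [0.2, 0.5, -0.8]
grip_width: 0.0704
```

```bash
python3 look.py nut_large_c .4491 .258 0
```

```text
t 11.95 pos [0.4489 0.2574 0.1266] yaw 1.587 q [-0.05  0.63 -0.78  2.14  0.74  0.66 -1.33] w 0.0704
nut_large_c 0.016 [0.449  0.2585 0.0134]
nut_large_c 0.016 [0.449  0.2585 0.0121]
```

Emit:
{"op": "jog_arm", "data": {"offset": [[0, 0.1, -4], [0, 0.1, -8], [0, 0.1, -10.4], [0, 0.1, -11.3], [0, 0.1, -11.3], [0, 0.1, -11.3]], "angular": [[0, 0, 0], [0, 0, 0], [0, 0, 0], [0, 0, 0], [0, 0, 0], [0, 0, 0]]}}

```text
t: 12.75
tool_pos: [0.4494, 0.2591, 0.0146]
orientation: [[-0.015, 1.0, 0.001], [1.0, 0.015, 0.001], [0.001, 0.001, -1.0]]
force: [-0.3, 0.1, -0.6]
grip_width: 0.0699
```

Emit:
{"op": "jog_arm", "data": {"offset": [[0, 0, 0], [0, 0, 0], [0, 0, 0], [0, 0, 0], [0, 0, 0]], "angular": [[0, 0, 0], [0, 0, 0], [0, 0, 0], [0, 0, 0], [0, 0, 0]], "jaw": 0}}

```text
t: 13.38
tool_pos: [0.4491, 0.259, 0.0149]
orientation: [[-0.016, 1.0, 0.002], [1.0, 0.016, 0.0], [0.0, 0.002, -1.0]]
force: [0.7, -0.1, 5.8]
grip_width: 0.0449
```

Emit:
{"op": "jog_arm", "data": {"offset": [[0, 0, 4], [0, 0, 9], [2, -3, 12], [4, -8, 12], [6.5, -13, 12], [9, -18.5, 12], [11.5, -24, 12], [14, -29.5, 12], [16.5, -35, 12], [19, -40, 12], [20.6, -43.5, 12], [20.6, -43.5, 12], [20.6, -43.5, 11], [20.6, -43.5, 11]], "angular": [[0, 0, 0], [0, 0, 0], [0, 0, 0], [0, 0, 0], [0, 0, 0], [0, 0, 0], [0, 0, 0.038], [0, 0, 0.038], [0, 0, 0.038], [0, 0, 0.038], [0, 0, 0.038], [0, 0, 0.038], [0, 0, 0.038], [0, 0, 0.038]]}}

```text
t: 15.12
tool_pos: [0.6528, -0.1743, 0.1225]
orientation: [[-0.057, 0.998, -0.003], [0.998, 0.057, 0.001], [0.001, -0.003, -1.0]]
force: [0.4, 0.0, -2.1]
grip_width: 0.0448
```

```bash
python3 look.py w4
```

```text
t 15.12 pos [ 0.6528 -0.1743  0.1225] yaw 1.628 q [ 0.7   0.81 -0.8   1.78  0.74  0.88 -0.38] w 0.0448
```

View pics/w4.png

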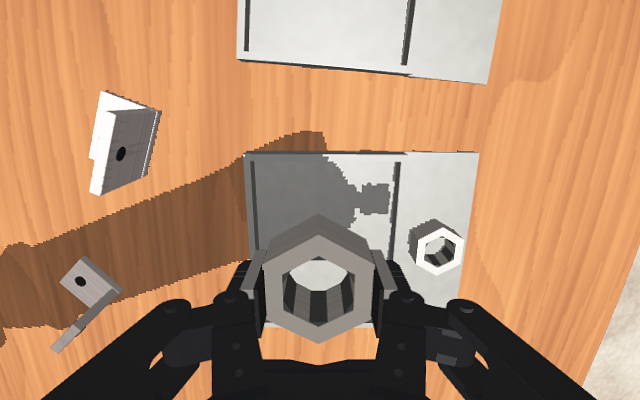

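Emit:
{"op": "jog_arm", "data": {"offset": [[0.2, -0.1, -4], [0.2, -0.1, -8], [0.2, -0.1, -9.6], [0.2, -0.1, -10.3], [0.2, -0.1, -10.5], [0.2, -0.1, -10.5]], "angular": [[0, 0, 0], [0, 0, 0], [0, 0, 0], [0, 0, 0], [0, 0, 0], [0, 0, 0]]}}

```text
t: 15.92
tool_pos: [0.6576, -0.1771, 0.0201]
orientation: [[-0.054, 0.999, 0.002], [0.999, 0.054, -0.0], [-0.0, 0.002, -1.0]]
force: [-0.0, 1.0, -3.0]
grip_width: 0.045
```

Emit:
{"op": "jog_arm", "data": {"offset": [[0, 0, -0.2], [0, 0, -0.2]], "angular": [[0, 0, 0], [0, 0, 0]]}}

```text
t: 16.18
tool_pos: [0.6575, -0.1774, 0.018]
orientation: [[-0.054, 0.999, 0.002], [0.999, 0.054, -0.0], [-0.001, 0.002, -1.0]]
force: [0.7, -0.4, 1.4]
grip_width: 0.0449
```

Emit:
{"op": "jog_arm", "data": {"offset": [[0, 0, 0], [0, 0, 0], [0, 0, 0], [0, 0, 3], [0, 0, 8], [-1, 4, 11], [-3, 9, 11], [-5, 14, 11], [-8, 19, 11], [-11, 24, 11], [-13.5, 28.5, 11], [-15.8, 31.5, 11], [-15.8, 31.5, 11], [-15.8, 31.5, 11]], "angular": [[0, 0, 0], [0, 0, 0], [0, 0, 0], [0, 0, 0], [0, 0, 0], [0, 0, 0.05], [0, 0, 0.1], [0, 0, 0.15], [0, 0, 0.2], [0, 0, 0.25], [0, 0, 0.276], [0, 0, 0.276], [0, 0, 0.276], [0, 0, 0.276]], "jaw": 6}}

```text
t: 17.92
tool_pos: [0.4991, 0.1372, 0.1268]
orientation: [[-0.324, 0.946, 0.0], [0.946, 0.324, -0.001], [-0.001, 0.0, -1.0]]
force: [0.2, -1.0, 0.4]
grip_width: 0.0597
```

```bash
python3 look.py nut_small_c .4984 .1382 0.33
```

```text
t 17.93 pos [0.4991 0.1372 0.1268] yaw 1.9 q [ 0.26  0.66 -0.86  2.14  0.81  0.71 -0.82] w 0.0597
nut_small_c 0.02 [0.4987 0.1385 0.3447]
nut_small_c 0.02 [0.4987 0.1385 0.343 ]
```

Emit:
{"op": "jog_arm", "data": {"offset": [[0, 0.1, -4], [0, 0.1, -8], [0, 0.1, -10.4], [0, 0.1, -11.3], [0, 0.1, -11.3], [0, 0.1, -11.3]], "angular": [[0, 0, 0.013], [0, 0, 0.013], [0, 0, 0.013], [0, 0, 0.013], [0, 0, 0.013], [0, 0, 0.013]]}}

```text
t: 18.73
tool_pos: [0.4994, 0.1387, 0.0146]
orientation: [[-0.336, 0.942, 0.002], [0.942, 0.336, 0.001], [-0.0, 0.002, -1.0]]
force: [-0.5, -0.3, 0.1]
grip_width: 0.0601
```

Emit:
{"op": "jog_arm", "data": {"offset": [[0, 0, 0], [0, 0, 0], [0, 0, 0], [0, 0, 0], [0, 0, 0]], "angular": [[0, 0, 0], [0, 0, 0], [0, 0, 0], [0, 0, 0], [0, 0, 0]], "jaw": 0}}

```text
t: 19.35
tool_pos: [0.4992, 0.1389, 0.0149]
orientation: [[-0.336, 0.942, 0.002], [0.942, 0.336, -0.0], [-0.001, 0.002, -1.0]]
force: [-1.1, -0.7, 5.3]
grip_width: 0.0346
```

Emit:
{"op": "jog_arm", "data": {"offset": [[0, 0, 4], [0, 0, 9], [2, -4, 12], [4, -9, 12], [6, -14, 12], [8, -19, 12], [10, -24, 12], [12, -29, 12], [14, -34, 12], [16, -38.5, 12], [16, -38.5, 12], [16, -38.5, 8], [16, -38.5, 4], [16, -38.5, 1.5], [16, -38.5, 0.6], [16, -38.5, 0.5], [16, -38.5, 0.5]], "angular": [[0, 0, 0], [0, 0, 0], [0, 0, -0.05], [0, 0, -0.1], [0, 0, -0.15], [0, 0, -0.2], [0, 0, -0.25], [0, 0, -0.288], [0, 0, -0.288], [0, 0, -0.288], [0, 0, -0.288], [0, 0, -0.288], [0, 0, -0.288], [0, 0, -0.288], [0, 0, -0.288], [0, 0, -0.288], [0, 0, -0.288]]}}

```text
t: 21.48
tool_pos: [0.6597, -0.2462, 0.0202]
orientation: [[-0.055, 0.998, 0.002], [0.998, 0.055, -0.0], [-0.0, 0.002, -1.0]]
force: [-0.0, 0.9, -0.7]
grip_width: 0.0348
```

Emit:
{"op": "jog_arm", "data": {"offset": [[0, 0, -0.25], [0, 0, -0.25]], "angular": [[0, 0, 0], [0, 0, 0]]}}

```text
t: 21.72
tool_pos: [0.6597, -0.2464, 0.018]
orientation: [[-0.055, 0.998, 0.002], [0.999, 0.055, -0.001], [-0.001, 0.002, -1.0]]
force: [-0.4, -0.6, 5.2]
grip_width: 0.0352
```

Emit:
{"op": "jog_arm", "data": {"offset": [[0, 0, 0], [0, 0, 0], [0, 0, 0], [0, 0, 3], [0, 0, 8], [-2, 1.5, 13], [-5, 4, 16], [-9, 7, 16], [-13, 10, 16], [-14.3, 11.1, 16], [-14.3, 11.1, 16], [-14.3, 11.1, 16]], "angular": [[0, 0, 0], [0, 0, 0], [0, 0, 0], [0, 0, 0], [0, 0, 0], [0, 0, -0.1], [0, 0, -0.2], [0, 0, -0.3], [0, 0, -0.375], [0, 0, -0.375], [0, 0, -0.375], [0, 0, -0.375]], "jaw": 4.9}}

```text
t: 23.22
tool_pos: [0.5174, -0.1363, 0.1764]
orientation: [[0.316, 0.949, 0.002], [0.949, -0.316, -0.0], [0.001, 0.002, -1.0]]
force: [-1.2, 0.5, -0.8]
grip_width: 0.0489
```

```bash
python3 look.py bracket_wide_c .5165 -.1355 2.82 0 w5
```

```text
t 23.23 pos [ 0.5174 -0.1363  0.1764] yaw 1.249 q [ 0.74  0.56 -0.78  2.07  0.59  0.74 -0.74] w 0.0489
bracket_wide_c 0.022 [ 0.5172 -0.1349  2.8258]
bracket_wide_c 0.022 [ 0.5172 -0.1349  2.8244]
```

View pics/w5.png

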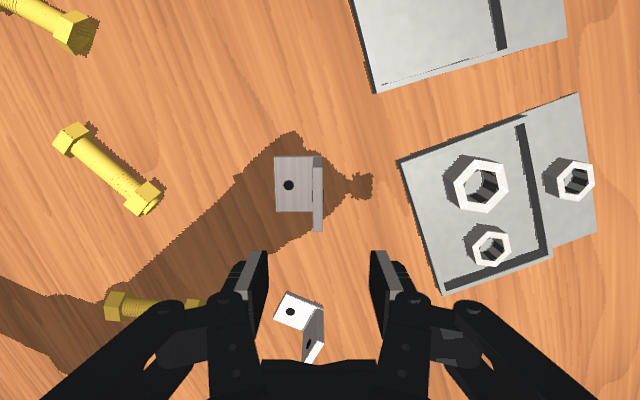

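Both nuts lie flat in the nut tray at px (480,185) and (490,248). Now the wide bracket.

Emit:
{"op": "jog_arm", "data": {"offset": [[0, 0.1, -5], [0, 0.1, -10], [0, 0.1, -13.4], [0, 0.1, -14.4], [0, 0.1, -14.4], [0, 0.1, -14.4]], "angular": [[0, 0, 0.005], [0, 0, 0.005], [0, 0, 0.005], [0, 0, 0.005], [0, 0, 0.005], [0, 0, 0.005]]}}

```text
t: 24.02
tool_pos: [0.5169, -0.1345, 0.0334]
orientation: [[0.31, 0.951, 0.003], [0.951, -0.31, -0.0], [0.001, 0.003, -1.0]]
force: [-0.7, -0.3, 0.2]
grip_width: 0.049
```

Emit:
{"op": "jog_arm", "data": {"offset": [[0, 0, 0], [0, 0, 0], [0, 0, 0], [0, 0, 0], [0, 0, 0], [0, 0, 0]], "angular": [[0, 0, 0], [0, 0, 0], [0, 0, 0], [0, 0, 0], [0, 0, 0], [0, 0, 0]], "jaw": 0}}

```text
t: 24.78
tool_pos: [0.5162, -0.1345, 0.0331]
orientation: [[0.31, 0.951, 0.001], [0.951, -0.31, -0.001], [-0.0, 0.001, -1.0]]
force: [-0.6, -0.8, 6.0]
grip_width: 0.0076
```

Emit:
{"op": "jog_arm", "data": {"offset": [[0, 0, 4], [0, 0, 9], [3, 2, 11], [6, 4, 11], [9, 6, 11], [12, 8, 11], [15, 10, 11], [15, 10, 11], [15, 10, 9], [15, 10, 7], [15, 10, 7], [15, 10, 7]], "angular": [[0, 0, 0], [0, 0, 0], [0, 0, 0.1], [0, 0, 0.2], [0, 0, 0.29], [0, 0, 0.29], [0, 0, 0.29], [0, 0, 0.29], [0, 0, 0.29], [0, 0, 0.29], [0, 0, 0.29], [0, 0, 0.29]]}}

```text
t: 26.28
tool_pos: [0.6652, -0.0346, 0.1019]
orientation: [[0.025, 1.0, -0.001], [1.0, -0.025, -0.0], [-0.0, -0.001, -1.0]]
force: [-0.3, 0.1, -0.5]
grip_width: 0.0071
```

```bash
python3 look.py w6
python3 - <<'E'
from fit import *
im=cv2.imread("pics/w6.png");C=cal("wrist",robot.sense())
c,s=np.cos(-.027),np.sin(-.027)
X=np.array([[.649+c*x-s*y,-.001+s*x+c*y,.018] for x,y in[(-.055,-.07),(.055,-.07),(.055,.07),(-.055,.07)]])
q=proj(X,C);print(q.round());cv2.polylines(im,[np.round(q).astype(np.int32)],True,(0,0,255),1);cv2.imwrite("pics/w6v.png",im)
E
```

```text
t 26.27 pos [ 0.6652 -0.0346  0.1019] yaw 1.545 q [ 0.47  0.81 -0.75  1.81  0.74  0.83 -0.69] w 0.0071
[[220. 263.]
 [369. 263.]
 [380.  57.]
 [201.  58.]]
```

View pics/w6v.png

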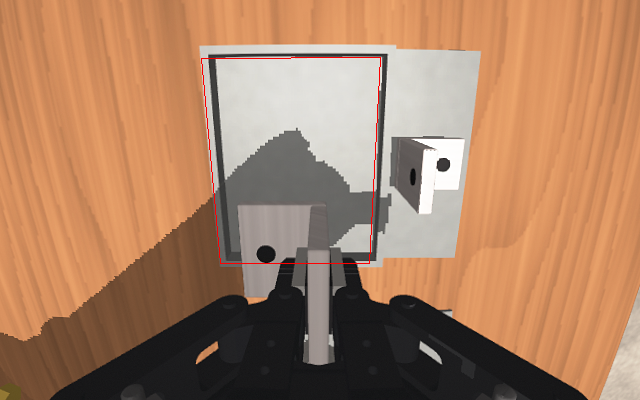

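The actual tray sits about 5 mm farther out than estimated (inner left edge at px 209 against 201), so I'm shifting the placement and lowering.

Emit:
{"op": "jog_arm", "data": {"offset": [[0.3, 0.2, -3], [0.3, 0.2, -5.5], [0.3, 0.2, -6.4], [0.3, 0.2, -6.6], [0.3, 0.2, -6.6], [0.3, 0.2, -6.6]], "angular": [[0, 0, 0], [0, 0, 0], [0, 0, 0], [0, 0, 0], [0, 0, 0], [0, 0, 0]]}}

```text
t: 27.08
tool_pos: [0.6689, -0.0322, 0.0369]
orientation: [[0.025, 1.0, 0.001], [1.0, -0.025, 0.0], [0.0, 0.001, -1.0]]
force: [-0.6, 0.3, -1.3]
grip_width: 0.0071
```

Emit:
{"op": "jog_arm", "data": {"offset": [[0, 0, -0.1], [0, 0, -0.1]], "angular": [[0, 0, 0], [0, 0, 0]]}}

```text
t: 27.32
tool_pos: [0.669, -0.0323, 0.0362]
orientation: [[0.025, 1.0, 0.001], [1.0, -0.025, -0.0], [-0.0, 0.001, -1.0]]
force: [-0.8, -0.2, 4.4]
grip_width: 0.007
```

Emit:
{"op": "jog_arm", "data": {"offset": [[0, 0, 0], [0, 0, 0], [0, 0, 0], [0, 0, 4], [0, 0, 9], [-3, -3, 14], [-6, -7, 14], [-9, -11, 14], [-12, -15, 14], [-15, -19, 14], [-18, -22, 14], [-20.5, -24.7, 14], [-20.5, -24.7, 14], [-20.5, -24.7, 14]], "angular": [[0, 0, 0], [0, 0, 0], [0, 0, 0], [0, 0, 0], [0, 0, 0], [0, 0, -0.12], [0, 0, -0.24], [0, 0, -0.36], [0, 0, -0.48], [0, 0, -0.6], [0, 0, -0.706], [0, 0, -0.706], [0, 0, -0.706], [0, 0, -0.706]], "jaw": 4.5}}

```text
t: 29.08
tool_pos: [0.4643, -0.2787, 0.1755]
orientation: [[0.667, 0.745, 0.001], [0.745, -0.667, 0.0], [0.001, 0.001, -1.0]]
force: [0.3, -0.0, -0.4]
grip_width: 0.0448
```

```bash
python3 look.py bracket_narrow_c .4636 -.279 2.41 0 w7
```

```text
t 29.07 pos [ 0.4643 -0.2787  0.1755] yaw 0.84 q [ 0.96  0.54 -0.69  2.06  0.52  0.71 -0.79] w 0.0448
bracket_narrow_c 0.031 [ 0.4639 -0.2789  2.3582]
bracket_narrow_c 0.031 [ 0.4639 -0.2789  2.3596]
```

View pics/w7.png

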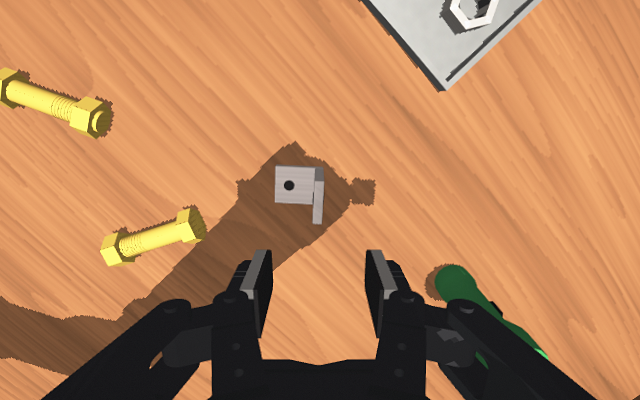

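Emit:
{"op": "jog_arm", "data": {"offset": [[0, 0, -5], [0, 0, -10], [0, 0, -13.3], [0, 0, -14.3], [0, 0, -14.3], [0, 0, -14.3]], "angular": [[0, 0, -0.05], [0, 0, -0.05], [0, 0, -0.05], [0, 0, -0.05], [0, 0, -0.05], [0, 0, -0.05]]}}

```text
t: 29.88
tool_pos: [0.4649, -0.2793, 0.0336]
orientation: [[0.704, 0.711, 0.002], [0.711, -0.704, -0.001], [0.001, 0.002, -1.0]]
force: [-0.0, 0.4, 0.1]
grip_width: 0.0451
```

Emit:
{"op": "jog_arm", "data": {"offset": [[0, 0, 0], [0, 0, 0], [0, 0, 0], [0, 0, 0], [0, 0, 0], [0, 0, 0]], "angular": [[0, 0, 0], [0, 0, 0], [0, 0, 0], [0, 0, 0], [0, 0, 0], [0, 0, 0]], "jaw": 0}}

```text
t: 30.62
tool_pos: [0.464, -0.2797, 0.0331]
orientation: [[0.704, 0.71, 0.001], [0.71, -0.704, -0.001], [-0.0, 0.001, -1.0]]
force: [-1.5, -0.4, 6.2]
grip_width: 0.0074
```

Emit:
{"op": "jog_arm", "data": {"offset": [[0, 0, 4], [0, 0, 9], [3, 4, 12], [6, 8.5, 12], [9, 13, 12], [12, 17.5, 12], [15, 22, 12], [18, 27, 12], [20.6, 32, 12], [20.6, 32, 12], [20.6, 32, 11], [20.6, 32, 7], [20.6, 32, 7], [20.6, 32, 7]], "angular": [[0, 0, 0], [0, 0, 0], [0, 0, 0.13], [0, 0, 0.26], [0, 0, 0.39], [0, 0, 0.52], [0, 0, 0.65], [0, 0, 0.755], [0, 0, 0.755], [0, 0, 0.755], [0, 0, 0.755], [0, 0, 0.755], [0, 0, 0.755], [0, 0, 0.755]]}}

```text
t: 32.38
tool_pos: [0.6695, 0.0394, 0.1025]
orientation: [[0.028, 1.0, -0.0], [1.0, -0.028, -0.0], [-0.0, -0.0, -1.0]]
force: [-0.2, -0.1, -1.1]
grip_width: 0.0072
```

```bash
python3 look.py w8
```

```text
t 32.38 pos [0.6695 0.0394 0.1025] yaw 1.543 q [ 0.36  0.82 -0.76  1.8   0.75  0.84 -0.8 ] w 0.0072
```

View pics/w8.png

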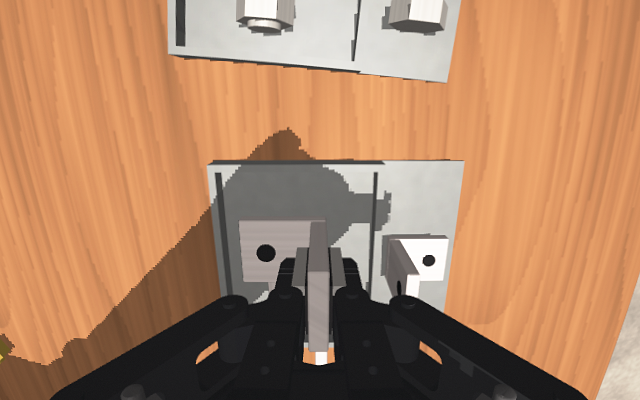

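Emit:
{"op": "jog_arm", "data": {"offset": [[0, 0.1, -3], [0, 0.1, -5.5], [0, 0.1, -6.5], [0, 0.1, -6.7], [0, 0.1, -6.75], [0, 0.1, -6.75]], "angular": [[0, 0, 0], [0, 0, 0], [0, 0, 0], [0, 0, 0], [0, 0, 0], [0, 0, 0]]}}

```text
t: 33.17
tool_pos: [0.6695, 0.0414, 0.0362]
orientation: [[0.026, 1.0, -0.0], [1.0, -0.026, -0.002], [-0.002, -0.0, -1.0]]
force: [-2.5, -1.8, 5.7]
grip_width: 0.0077
```

Emit:
{"op": "jog_arm", "data": {"offset": [[0, 0, 0], [0, 0, 0], [0, 0, 0], [0, 0, 4], [0, 0, 9], [-3, 0, 14], [-8, 0, 19], [-14, 0, 24], [-18, 0, 28], [-18, 0, 32], [-18, 0, 32], [-18, 0, 32]], "angular": [[0, 0, 0], [0, 0, 0], [0, 0, 0], [0, 0, 0], [0, 0, 0], [0, 0, 0], [0, 0, 0], [0, 0, 0], [0, 0, 0], [0, 0, 0], [0, 0, 0], [0, 0, 0]], "jaw": 4}}

```text
t: 34.67
tool_pos: [0.4894, 0.0412, 0.3544]
orientation: [[0.026, 1.0, -0.0], [1.0, -0.026, -0.001], [-0.001, -0.0, -1.0]]
force: [0.5, -0.3, -0.1]
grip_width: 0.04
```

Run:
```python
from h import *
a=robot.grab_frame("scene");b=robot.grab_frame("wrist");print(robot.sense()["t"])
a=cv2.resize(a[130:350,100:500],(800,440)[:2]);cv2.imwrite("pics/s1.png",a);cv2.imwrite("pics/w9.png",b)
```

```text
34.775
```

View pics/s1.png

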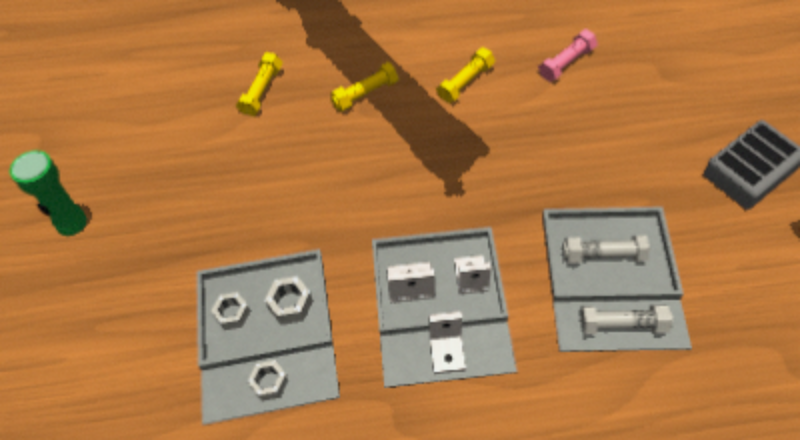

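View pics/w9.png

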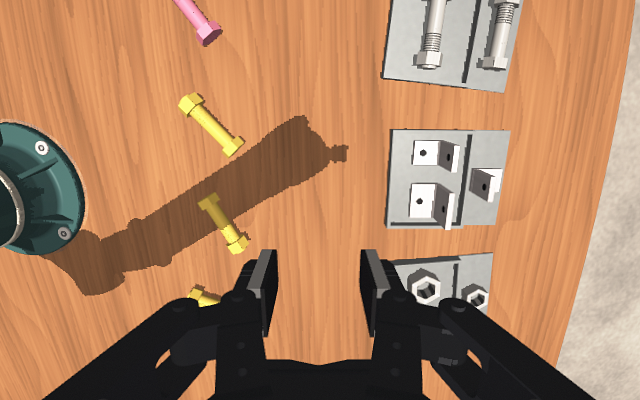

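All five pieces sit inside their own compartments. In the scene view, the nuts are at px (230,310) and (288,297), the brackets are upright at (411,280) and (472,273), and the bolt is at (605,249). The torch, charger and decoys haven't moved, so I'm handing in.

```bash
python3 -c "
from station import robot
robot.job_done()"
```

```text
the job is handed in; nothing more can be done
```

I put all five pieces in the trays of their kind and handed the job in at about 35 s of the 120 s allowed.

- **Last checks:** The final scene and wrist pictures show the bolt and both nuts lying flat, and both brackets standing on their feet. Nothing is stacked, and the gripper is clear. The charger, the torch and the pink and yellow bolts look as they did in the first picture.
- **Forces:** The wrist force readings I saw at the end of each move stayed below about 8 N.
- **Disagreements:** The bracket tray turned out about 5 mm farther out than I had measured from the top camera, so I shifted the bracket placements to match. The gripper also read 1–2 mm narrower than the nominal size on the bolt and nuts, and under 1 mm on the brackets, but every grip held. I regripped the bolt once, a few millimetres lower.

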